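# Rack and rinse a terracotta saucer

## Task

Lift the large terracotta saucer that lies on the shelf by its rim and lean it, hollow side outwards, against the long side of the wooden seed tray that faces the middle of the shelf, so that you can let go and take it again by its top edge. Then stand it upright on its edge in the wire rack, gently, in the empty gap next to the hose gun, with its hollow facing the nozzle, and let go. Finally rinse it: squeeze the gun's trigger fully home for about a second and release it; leave everything else where it is.

Things in the scene. Friction and masses are not known exactly. Their poses are not given: they have to be found in the camera images.
- saucer: The large terracotta saucer: a round drip dish 130 mm across and 24 mm high, straight-sided, wall 7 mm thick, floor 6 mm thick, 0.18 to 0.28 kg. It starts flat on the shelf, hollow up. Origin: centre of its underside; z points out of the hollow side (up at the start). Its twin in looks, the small saucer, is only 96 mm across.
- saucer_mouth (a point): Centre of the large saucer's open side, level with its rim, 24 mm along z from the saucer's origin.
- seed_tray: Wooden seed tray, an open box that does not move: 300 mm long (its x), 190 mm wide (its y), 65 mm high, walls 10 mm thick. Origin: centre of its underside; z up; y away from the robot's middle line. Only the half of it far from tray_wall holds small fibre pots (54 mm high).
- tray_wall (a point): Middle of the outer top edge of the tray's long wall that faces the middle of the shelf, 65 mm up; axes as the tray's, so -y points off the wall over a clear patch of shelf. A saucer whose foot stands about 58 mm off this wall leans 48 degrees from level and stays by friction, its top edge overhanging the wall by about 40 mm.
- rack: Galvanised wire rack, fixed. Origin: centre of its foot on the shelf; z up; y along its length (190 mm). Two 8 mm wires along y (axes at x = +-42 mm, z = 30 mm) carry the saucers; hoop-shaped tines stand on them up to z = 98 mm. Three gaps, at y = -56, 0 and +56 mm, each 32 mm clear. The last two hold small saucers (top at z = 109 mm); the one at -56 mm, next to the gun, is empty.
- rack_gap (a point): Where the middle of the large saucer (halfway between its origin and saucer_mouth) is when it stands home in the empty gap: 85 mm above the shelf, the saucer resting on both wires, its top at 150 mm. Axes as the rack's; the nozzle is towards -y, so the saucer's z then points to -y.
- gun_grip (a point): On the middle line of the fixed pistol grip of the hose gun, 75 mm from the barrel, 85 mm above the shelf. The gun lies on its side, strapped to a wood block, barrel level; x, y, z here: grip points to -x, nozzle to +y, z up. The grip is 28 mm thick along y (back face at y = -14 mm), 26 mm high, with free air below; the trigger is in front of it (+y).
- trigger_face (a point): Middle of the trigger's front face, moving with it, beside gun_grip and at the same height; the trigger is 8 mm thick and 20 mm high. In gun_grip's axes this face is at y = +42 mm when free and +26 mm fully squeezed, so grip and trigger together measure 56 mm, then 40 mm.
- nozzle (a point): Centre of the gun's nozzle mouth, aimed at the empty gap from 75 to 100 mm; the nozzle is 36 mm thick. The top of the gun is 105 mm above the shelf.
- trigger (a joint): Angle of the sprung trigger about an upright hinge near the barrel: 0 free, 0.26 rad fully squeezed (hard stop). Beside gun_grip it needs about 4 N to start and 10 N when home; it springs back by itself.
- small_saucer: Small terracotta saucer, 96 mm across and 20 mm high, lying flat, hollow up; not part of the job. Origin: centre of its underside.
- racked_saucer0: Small saucer (96 mm across, 20 mm thick) standing in the rack's middle gap; stays there. Origin: centre of its underside, z out of the hollow.
- racked_saucer1: Small saucer standing in the rack's gap farthest from the gun; stays there. Origin and z as racked_saucer0.
- padlock: Steel padlock lying on the shelf, 44 x 50 x 22 mm with a shackle 35 mm longer; stays there.
- bulb_planter: Bulb planter standing on its 60 mm steel tube, orange plastic handle, 217 mm high; stays there.
- nested_pots: Two nested terracotta pots, 120 mm across, 154 mm high; stay there.
- garden_brush: Flat hand brush, 200 mm long, lying behind the gun; stays there.
There are look-alikes about, which are no part of the job. What is shaped like the saucer but black, blue or pink is not meant.

How it is judged:
By the outcome, as a careful person would: the job done as asked, in the order asked, and still so for the second after the job is handed in, with the robot touching nothing.
It also fails if it takes over 72 s, if anything falls off the work surface, if the arm or the gripper's body presses on something with over 40 N, if the wrist force passes 120 N, or if a joint passes its speed limit or range.

## Robot

A 6-joint arm with a two-finger parallel gripper is mounted at the origin on the work surface. World frame = base frame: x ahead of the robot, y to its left, z up, the work surface at z = 0. Lengths are in mm, angles in rad, forces in N, time in s.
With the tool pointing down it reaches from about 325 to 875 mm from the base axis. Payload 4.4 kg.
Tool frame: the origin (TCP) lies between the finger pads; the fingertips stand 14 mm ahead of it and the grasp point (between the pads) lies 5 mm behind it; z points along the fingers, x is the direction in which the jaws open and shut, and the axes are right-handed (so a half turn about z gives the same grasp; the last joint's range is limited). The gripper opens to 85 mm and grips with 20 to 120 N. Pads are 22 mm wide; open, the fingers measure 114 mm over their backs; the gripper's body (76 mm by 85 mm) begins 54 mm behind the grasp point. The pads swing forward as they close: fully open they stand 13 mm farther back than shut.
Start: joints at [1.065, 0.207, 1.542, -0, 1.393, -0.15], TCP at [200.305, 538.985, 245.282] pointing down, gripper open.
Joint ranges: [-2.73, 2.73], [-0.86, 2.22], [0.23, 2.46], [-1.11, 4.25], [0.08, 2.63], [-2.82, 2.82]. Speed limits (rad/s): [2.79, 2.79, 3.14, 3.14, 3.14, 3.14].

## Interface

Orientations are given as a unit quaternion [x, y, z, w].
In Python, from station import * gives the robot as it stands.
- The arm moves only by the shell command python3 -m creep 'ROWS'. ROWS is JSON, a list of rows, each a list of 7 numbers: the turn, a rotation vector about the tool's x, y, z in units of pi/2 rad (1.0 is pi/2 rad), then the shift along the tool's x, y, z in units of 250 mm (1.0 is 250 mm), then the gripper command: -1 is shut, 1 is fully open, values between are in proportion. In form: [[rx, ry, rz, tx, ty, tz, claw], ...]. A call has 1 to 5 rows; each row is the pose to reach, as a shift and turn from the pose measured when the call began, along the tool's axes at that moment; what a row does not reach only later rows make up. A row lasts 1/10 s, in which the tool goes at most 50 mm and 8.59 degrees, less where a joint would pass 70% of its speed; a pose out of reach is approached as far as the arm can. A call with a number of a shift or a turn outside -1 to 1 is refused whole. A call with a gripper value outside its range is refused whole. The fingers move at their own pace and stop on an object; the grip force is fixed at half the most. Time passes only in rows, so rows that repeat a pose let the fingers close. It gives the time, the measured TCP pose, the force and the opening at its end, in the units of the state.
- observe(): the state, without advancing time (a new reading comes with each control period).
- snapshot(name): name is "side" or "top"; returns (picture, depth): 480x640x3 uint8, red, green, blue; 480x640 float32, mm along the optical axis (not along the pixel's ray), 0 where there is no reading.
- get_calibration(name): a dict with "K" (3x3 intrinsics, pixels), "dist_coeffs" ([k1, k2, p1, p2, k3] as OpenCV has them; the pictures are not rectified), "R" (3x3) and "t" (3): a world point X has camera coordinates R X + t. Camera axes: x right, y down, z forward; pixel columns grow to the right and rows downward; lengths in mm; the calibration is good to about 2 mm. A picture is of the moment at which its call begins. get_calibration takes no time and is no camera call.
- hand_in(): hands the job in, once; it reports no verdict.
The state is a dict: "time_s": time; "qpos": joint angles; "joint_vel": joint speeds; "joint_efforts": joint torques, N m; "tcp_pos": TCP position; "orientation": TCP orientation; "ft_force": force on the tool from outside, world axes, zero at the start; "wrist_torque": the same for the moment, N m; "width": finger opening in mm.
Only numpy, scipy, OpenCV 4.12 (cv2) and the standard library are available. Lean on these libraries where they do the work, as an engineer would, in place of code of your own. Each camera call takes 0.05 s, during which the arm holds its last target. There are 200 camera calls.

## Working session

There is one attempt and no reset: what is moved stays moved. The work goes in short steps, Python scripts to look and compute and a shell command to move; the robot and the scene stay as the last step left them, time stands still between calls to the robot, and variables do not carry over. Pictures are saved under pics/ and viewed, about 8 in all and at most 12, crops included, and the job is handed in when it is done.

```bash
ls; mkdir -p pics; python3 - <<'E'
from station import *
import cv2,numpy as np
for n in("side","top"):
    p,d=snapshot(n); cv2.imwrite(f"pics/{n}0.png",p[:,:,::-1]); np.save(f"pics/{n}0.npy",d)
    c=get_calibration(n); print(n,c)
print(observe())
E
```

```text
pics
side {'K': array([[560.35230137,   0.        , 321.45130035],
       [  0.        , 560.35230137, 242.80932295],
       [  0.        ,   0.        ,   1.        ]]), 'dist_coeffs': array([-0.158688,  0.      ,  0.      ,  0.      ,  0.      ]), 'R': array([[ 0.93615493, -0.35094012,  0.02133025],
       [-0.20889891, -0.60399847, -0.76912099],
       [ 0.28279885,  0.71556054, -0.63874715]]), 't': array([-468.30993466,  220.79011813, 1372.61021162])}
top {'K': array([[575.23178426,   0.        , 322.74281847],
       [  0.        , 575.23178426, 232.18080828],
       [  0.        ,   0.        ,   1.        ]]), 'dist_coeffs': array([-0.14144148,  0.        ,  0.        ,  0.        ,  0.        ]), 'R': array([[-0.02314131, -0.99972787,  0.00294474],
       [-0.98959699,  0.02248824, -0.14209885],
       [ 0.14199396, -0.00620246, -0.98984809]]), 't': array([  64.39398803,  535.61169107, 1502.46957017])}
{'time_s': 0.1, 'qpos': array([ 1.06453421e+00,  2.07366649e-01,  1.54282927e+00,  4.87028669e-05,
        1.39344789e+00, -1.50506322e-01]), 'joint_vel': array([ 0.00082182, -0.00126574, -0.00442529,  0.00081432,  0.00134306,
        0.00024746]), 'joint_efforts': array([ 8.20558853e-04, -3.84094906e+01, -2.92549413e+01, -1.74928355e-04,
        4.86068180e-03, -7.58235075e-06]), 'tcp_pos': array([199.95630997, 538.42573922, 244.21509702]), 'orientation': array([ 8.21068088e-01,  5.70829346e-01, -9.30902767e-04,  4.31051907e-04]), 'ft_force': array([-0.43800829,  0.42817521,  0.7854234 ]), 'wrist_torque': array([ 0.0910861 , -0.00144676,  0.01303275]), 'width': 85.33029488674926}
```

View pics/top0.png

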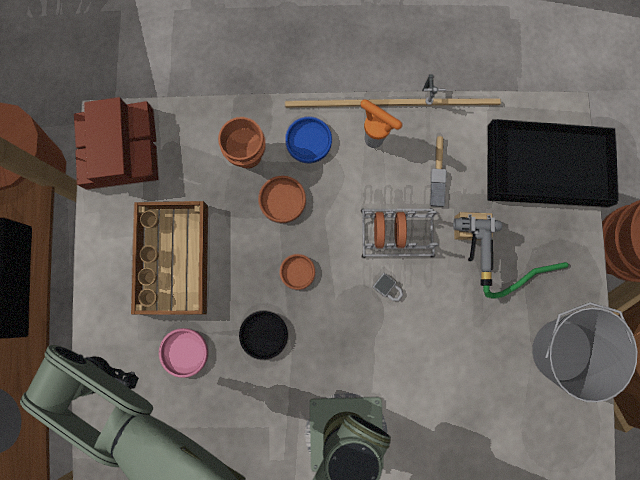

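View pics/side0.png

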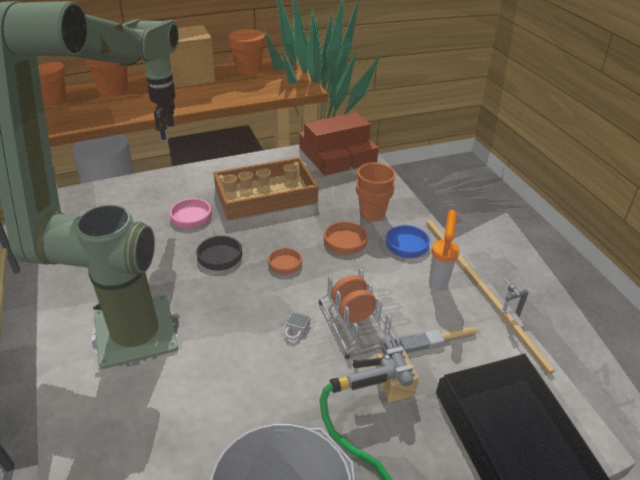

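The top view has the tray at about (170,258), the large saucer at (283,200), the small one at (297,272), the rack at (400,232) and the gun at (480,235). The side view agrees. I'll enlarge the parts that matter.

```bash
cat > h.py <<'E'
import numpy as np,cv2
from scipy.spatial.transform import Rotation as Ro
from station import *
def w(n,u,v,z):
    c=get_calibration(n); K=np.array(c["K"]);R=np.array(c["R"]);t=np.array(c["t"])
    p=cv2.undistortPoints(np.array([[[u,v]]],float),K,np.array(c["dist_coeffs"]))[0,0]
    d=R.T@np.array([p[0],p[1],1]); o=-R.T@t
    return o+d*(z-o[2])/d[2]
def px(n,X):
    c=get_calibration(n); return cv2.projectPoints(np.atleast_2d(np.array(X,float)),cv2.Rodrigues(np.array(c["R"]))[0],np.array(c["t"]),np.array(c["K"]),np.array(c["dist_coeffs"]))[0][:,0]
def cloud(n,d):
    c=get_calibration(n); K=np.array(c["K"])
    vv,uu=np.mgrid[:480,:640]; q=cv2.undistortPoints(np.stack([uu,vv],-1).reshape(-1,1,2).astype(float),K,np.array(c["dist_coeffs"])).reshape(480,640,2)
    P=np.concatenate([q,np.ones((480,640,1))],-1)*d[...,None]
    return (P-np.array(c["t"]))@np.array(c["R"])
def crop(n,img,u0,v0,u1,v1,s,f):
    im=cv2.resize(img[v0:v1,u0:u1,::-1],None,fx=s,fy=s,interpolation=cv2.INTER_CUBIC)
    for u in range(-(-u0//20)*20,u1,20): cv2.putText(im,str(u),(int((u-u0)*s),10),0,.35,(0,255,255),1); cv2.line(im,(int((u-u0)*s),12),(int((u-u0)*s),18),(0,255,255),1)
    for v in range(-(-v0//20)*20,v1,20): cv2.putText(im,str(v),(0,int((v-v0)*s)+4),0,.35,(0,255,255),1)
    cv2.imwrite(f,im)
def go(p,Rt):
    "turn and shift units from current pose to world position p, rotation matrix Rt"
    o=observe(); R0=Ro.from_quat(o["orientation"]); 
    r=(R0.inv()*Ro.from_matrix(Rt)).as_rotvec()/(np.pi/2); t=R0.inv().apply(np.array(p)-o["tcp_pos"])/250
    print("t=%.2f"%o["time_s"],"tcp",o["tcp_pos"].round(1),"F",o["ft_force"].round(1),"w",round(o["width"],1)); print("ROW",np.r_[r,t].round(4).tolist(),"deg",round(np.linalg.norm(r)*90,1),"mm",round(np.linalg.norm(t)*250,1))
def frame(z,x):
    z=np.array(z,float);z/=np.linalg.norm(z);x=np.array(x,float);x-=z*(x@z);x/=np.linalg.norm(x)
    return np.stack([x,np.cross(z,x),z],1)
E
python3 - <<'E'
from h import *
im=cv2.imread("pics/top0.png")[:,:,::-1]
crop("top",im,120,180,320,330,4,"pics/c1.png")
crop("top",im,350,170,520,297,4.7,"pics/c2.png")
P=cloud("top",np.load("pics/top0.npy"))
hsv=cv2.cvtColor(im,cv2.COLOR_RGB2HSV)
for nm,(a,b,c,d) in dict(big=(255,170,310,228),small=(275,250,320,295)).items():
    m=np.zeros((480,640),bool);m[b:d,a:c]=1
    q=P[m&(hsv[...,1]>90)]; q=q[(q[:,2]>14)&(q[:,2]<40)]
    print(nm,len(q),q.min(0),q.max(0),np.median(q,0), cv2.minEnclosingCircle(q[:,:2].astype(np.float32)))
q=P[195:320,125:215].reshape(-1,3); q=q[(q[:,2]>60)&(q[:,2]<72)]
print("tray",cv2.minAreaRect(q[:,:2].astype(np.float32)),np.median(q[:,2]), cv2.boxPoints(cv2.minAreaRect(q[:,:2].astype(np.float32))))
E
```

```text
big 438 [569.24637427  98.03873896  14.00329456] [699.77398401 227.24297108  33.6887029 ] [640.42330921 160.58922892  23.12106399] ((634.5234985351562, 162.3833465576172), 65.60051727294922)
small 255 [387.43346549  77.72374278  14.05917348] [482.12681808 169.63095116  30.19420118] [439.70806605 122.70622051  19.9526916 ] ((434.42816162109375, 123.78128814697266), 47.83096694946289)
tray ((476.3692626953125, 465.1296081542969), (193.84671020507812, 300.8003234863281), 89.69719696044922) 66.00868558018222 [[325.45895 369.00247]
 [626.2551  367.41275]
 [627.27954 561.2567 ]
 [326.4834  562.84644]]
```

View pics/c2.png

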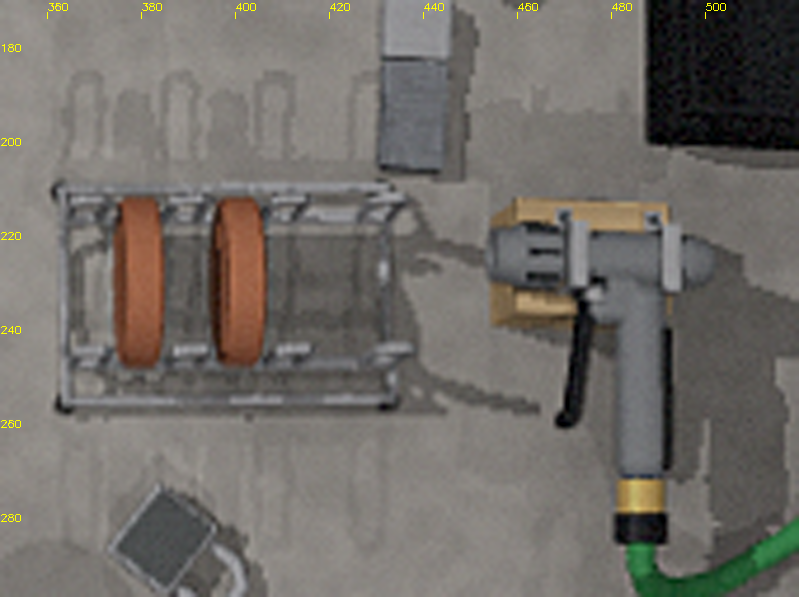

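Crop c2: the racked saucers centre at about (381,231) and (402,231). The rack spans u 362–434 and v 211–257. The nozzle tip is at (454,225), the grip runs down u≈486 from v 235 to 270, and the trigger goes from (476,238) to (470,258).

```bash
python3 - <<'E'
from h import *
P=cloud("top",np.load("pics/top0.npy")); im=cv2.imread("pics/top0.png")[:,:,::-1]; hsv=cv2.cvtColor(im,cv2.COLOR_RGB2HSV)
def box(nm,a,b,c,d,zl,zh,sat=0):
    q=P[b:d,a:c][hsv[b:d,a:c,1]>=sat]; q=q[(q[:,2]>zl)&(q[:,2]<zh)]
    print(nm,len(q),np.percentile(q,[2,50,98],axis=0).round(0).tolist())
box("s1",370,205,391,252,70,125,90); box("s0",391,205,412,252,70,125,90)
box("grip",478,240,494,270,80,125); box("barrel",470,215,490,231,90,125); box("nozzle",453,218,462,235,60,125); box("trig",466,240,477,262,60,125)
for nm,u,v,z in [("rack near corner L",363.5,256,30),("near R",431.5,256,30),("far L",362,210,30),("far R",432,210,30),("s1 c",381,230.5,85),("s0 c",402,230.5,85),
 ("grip240",486.5,240,98),("grip265",486.5,265,98),("griplow edge",491.5,252,85),("grip front",481.5,252,85),("trig tip face",468.5,257,95),("trig face top",473,240,95),("barrel mid a",456,225,85),("barrel b",500,224,85)]:
    print(nm,w("top",u,v,z).round(0)[:2])
print(px("side",[[634,162,24],[600,-85,85]]))
s=cv2.imread("pics/side0.png")[:,:,::-1]; crop("side",s,305,255,445,400,4,"pics/c3.png")
E
```

```text
s1 310 [[491.0, -105.0, 73.0], [531.0, -94.0, 101.0], [580.0, -85.0, 114.0]]
s0 323 [[490.0, -162.0, 73.0], [531.0, -150.0, 100.0], [579.0, -142.0, 113.0]]
grip 372 [[423.0, -386.0, 85.0], [460.0, -370.0, 97.0], [498.0, -356.0, 104.0]]
barrel 237 [[525.0, -382.0, 92.0], [539.0, -355.0, 101.0], [557.0, -331.0, 108.0]]
nozzle 118 [[521.0, -313.0, 67.0], [541.0, -300.0, 95.0], [558.0, -291.0, 106.0]]
trig 98 [[448.0, -344.0, 78.0], [473.0, -335.0, 93.0], [499.0, -325.0, 100.0]]
rack near corner L [471. -56.]
near R [ 467. -239.]
far L [596. -56.]
far R [ 592. -247.]
s1 c [531. -99.]
s0 c [ 530. -154.]
grip240 [ 498. -373.]
grip265 [ 433. -369.]
griplow edge [ 468. -388.]
grip front [ 468. -361.]
trig tip face [ 455. -323.]
trig face top [ 499. -338.]
barrel mid a [ 541. -297.]
barrel b [ 541. -416.]
[[344.797897   233.33180846]
 [370.45523452 274.72006633]]
```

View pics/c3.png

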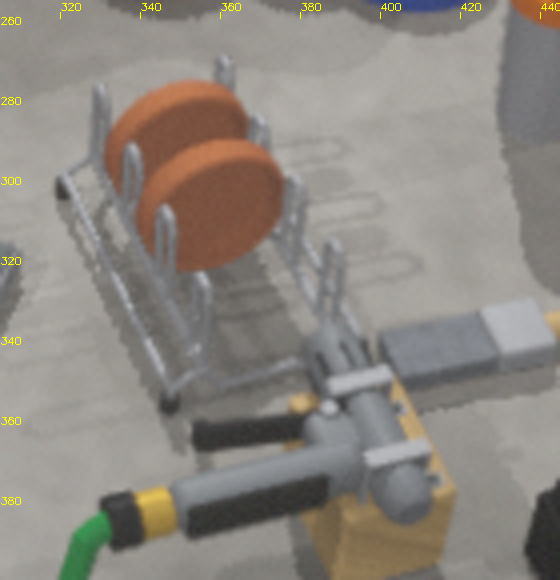

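Side crop: near-row tine tops at (330,276), (338,292), (346.5,307), (356,324). Far-row tops at (361,269), (369,284), (378,300), (388,316). The empty gap lies between the last two pairs.

```bash
python3 - <<'E'
from h import *
A=[w("side",*p,96)[:2] for p in [(330,276),(338,292),(346.5,307),(356,324)]]
B=[w("side",*p,96)[:2] for p in [(361,269),(369,284),(378,300),(388,316)]]
A=np.array(A);B=np.array(B);print(A.round(0).tolist(),B.round(0).tolist());print("mid",(A.mean(0)+B.mean(0))/2)
# top view tine tops
print([w("top",u,v,96)[:2].round(0).tolist() for u,v in [(437,244),(412,244),(391,244),(369,244)]])
# grasp start: tool down, jaw along y (tool x = -+y)
for x in([0,1,0],[0,-1,0]):
    go([634,224,80],frame([0,0,-1],x))
E
```

```text
[[496.0, -66.0], [494.0, -126.0], [494.0, -179.0], [494.0, -236.0]] [[580.0, -68.0], [577.0, -125.0], [575.0, -183.0], [575.0, -239.0]]
mid [ 535.64854964 -152.75713662]
[[491.0, -242.0], [493.0, -177.0], [494.0, -123.0], [495.0, -66.0]]
t=0.10 tcp [200.  538.4 244.2] F [-0.4  0.4  0.8] w 85.3
ROW [-0.0005, 0.0012, -0.2265, -0.5729, 2.0658, 0.6573] deg 20.4 mm 560.6
t=0.10 tcp [200.  538.4 244.2] F [-0.4  0.4  0.8] w 85.3
ROW [0.0017, 0.0006, 1.7735, -0.5729, 2.0658, 0.6573] deg 159.6 mm 560.6
```

```bash
python3 -m creep '[[0,0,-0.09,-0.11,0.2,0,0],[0,0,-0.18,-0.22,0.4,0,0],[0,0,-0.2265,-0.28,0.6,0,0],[0,0,-0.2265,-0.28,0.8,0.05,0],[0,0,-0.2265,-0.28,1,0.1,0]]'; python3 - <<'E'
from h import *
go([634,224,80],frame([0,0,-1],[0,1,0]))
E
```

```text
time_s: 0.6
tcp_pos: [390.7, 392.7, 224.7]
orientation: [0.707, 0.707, -0.0, 0.0]
ft_force: [0.7, 0.3, 0.5]
width: 42.7
t=0.60 tcp [390.7 392.7 224.7] F [0.7 0.3 0.5] w 42.7
ROW [-0.0, 0.0007, 0.0001, -0.6745, 0.973, 0.5793] deg 0.1 mm 329.5
```

```bash
python3 -m creep '[[0,0,0,-0.13,0.19,0.05,0],[0,0,0,-0.27,0.38,0.1,0],[0,0,0,-0.4,0.57,0.2,0],[0,0,0,-0.53,0.77,0.3,0],[0,0,0,-0.66,0.96,0.4,0]]'; python3 -m creep '[[0,0,0,0,0,0.08,0],[0,0,0,0,0,0.16,0],[0,0,0,0,0,0.16,0]]'; python3 - <<'E'
from h import *
go([634,224,25],frame([0,0,-1],[0,1,0]))
p,d=snapshot("top"); q,e=snapshot("side")
crop("top",p,240,150,340,225,5,"pics/a1.png"); crop("side",q,290,180,390,260,5,"pics/a2.png")
a,b=cv2.imread("pics/a1.png"),cv2.imread("pics/a2.png"); a=cv2.copyMakeBorder(a,0,400-a.shape[0],0,0,0); cv2.imwrite("pics/a.png",cv2.resize(np.hstack([a,b]),(800,320)))
E
```

```text
time_s: 1.1
tcp_pos: [585.7, 257.5, 147.3]
orientation: [0.707, 0.707, -0.001, 0.0]
ft_force: [-0.5, 0.0, 0.1]
width: 42.8
time_s: 1.4
tcp_pos: [582.7, 255.9, 102.6]
orientation: [0.708, 0.707, -0.005, -0.002]
ft_force: [-1.3, -0.8, 0.3]
width: 42.6
t=1.40 tcp [582.7 255.9 102.6] F [-1.3 -0.8  0.3] w 42.6
ROW [-0.006, 0.0022, -0.0009, -0.1264, 0.2083, 0.3088] deg 0.6 mm 98.3
```

View pics/a.png

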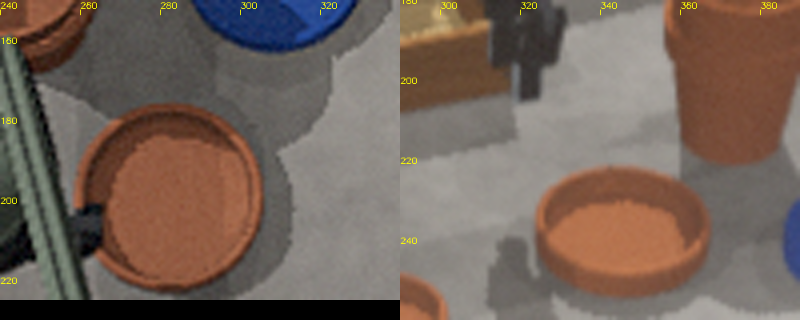

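The crop shows the saucer unchanged, rim u 258.5–304.5, v 175.5–222, with the gripper short of it and to its left. The last row lags, so I'll continue and let it settle.

```bash
python3 -m creep '[[-0.006,0,0,-0.06,0.1,0.05,0],[-0.006,0,0,-0.126,0.208,0.1,0],[-0.006,0,0,-0.126,0.208,0.15,0],[-0.006,0,0,-0.126,0.208,0.15,0],[-0.006,0,0,-0.126,0.208,0.15,0]]'; python3 - <<'E'
from h import *
print(w("top",281.5,199,24))
go([634,223,24],frame([0,0,-1],[0,1,0]))
E
```

```text
time_s: 2.0
tcp_pos: [636.3, 226.7, 69.6]
orientation: [0.707, 0.707, 0.002, 0.003]
ft_force: [0.1, -0.0, -0.1]
width: 42.5
[632.96877402 162.38843906  24.        ]
t=2.00 tcp [636.3 226.7  69.6] F [ 0.1 -0.  -0.1] w 42.5
ROW [0.0044, 0.0008, 0.0005, -0.0144, -0.0103, 0.1823] deg 0.4 mm 45.8
```

```bash
python3 -m creep '[[0.004,0,0,-0.012,-0.01,0.06,0],[0.004,0,0,-0.012,-0.01,0.12,0],[0.004,0,0,-0.012,-0.01,0.18,0],[0.004,0,0,-0.012,-0.01,0.18,0],[0.004,0,0,-0.012,-0.01,0.18,0]]'; python3 - <<'E'
from h import *
go([634,223,24],frame([0,0,-1],[0,1,0]))
E
python3 -m creep '[[0,0,0,0,0,0,-0.5],[0,0,0,0,0,0,-1],[0,0,0,0,0,0,-1],[0,0,0,0,0,0,-1],[0,0,0,0,0,0,-1]]'
```

```text
time_s: 2.5
tcp_pos: [633.1, 223.5, 23.2]
orientation: [0.707, 0.707, -0.001, -0.0]
ft_force: [-0.5, 0.7, 0.7]
width: 42.4
t=2.50 tcp [633.1 223.5  23.2] F [-0.5  0.7  0.7] w 42.4
ROW [-0.0012, 0.001, 0.0006, -0.0022, 0.0036, -0.0034] deg 0.2 mm 1.4
time_s: 3.0
tcp_pos: [633.8, 223.6, 23.9]
orientation: [0.707, 0.707, -0.001, 0.0]
ft_force: [0.1, 0.2, 1.7]
width: 5.8
```

```bash
python3 -m creep '[[0,0,0,0,0,-0.1,-1],[0,0,0,0,0,-0.2,-1],[0,0,0,0,0,-0.35,-1],[0,0,0,0,0,-0.5,-1],[0,0,0,0,0,-0.5,-1]]'; python3 - <<'E'
from h import *
s=np.sin(np.radians(48));c=np.cos(np.radians(48))
go([480,330,220],frame([0,s,-c],[0,c,s]))
p,d=snapshot("side"); crop("side",p,250,100,430,260,3,"pics/b.png")
E
```

```text
time_s: 3.5
tcp_pos: [638.0, 224.9, 156.1]
orientation: [0.707, 0.707, 0.005, 0.004]
ft_force: [1.2, -0.2, -1.3]
width: 6.0
t=3.50 tcp [638.  224.9 156.1] F [ 1.2 -0.2 -1.3] w 6.0
ROW [0.0071, 0.5322, 0.0038, 0.4214, -0.6286, -0.2627] deg 47.9 mm 200.3
```

View pics/b.png

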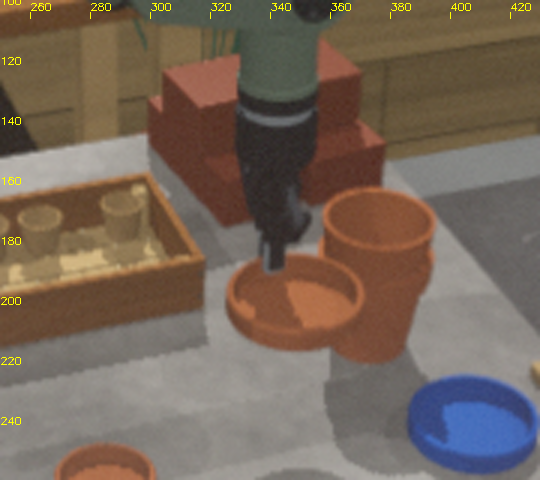

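The side crop shows the saucer hanging level from the fingers at about (295,300)/3, clear of the pots. Next I'll tilt it while moving towards the tray.

```bash
python3 -m creep '[[0,0.08,0,0.04,-0.1,-0.06,-1],[0,0.16,0,0.1,-0.22,-0.12,-1],[0,0.24,0,0.17,-0.34,-0.16,-1],[0,0.32,0,0.24,-0.46,-0.2,-1],[0,0.4,0,0.3,-0.55,-0.2,-1]]'; python3 - <<'E'
from h import *
a=np.radians(48.5);s=np.sin(a);c=np.cos(a)
go([478,365,160],frame([0,s,-c],[0,c,s]))
E
```

```text
time_s: 4.05
tcp_pos: [496.1, 299.9, 201.4]
orientation: [0.671, 0.673, 0.222, -0.218]
ft_force: [-0.8, -0.5, -3.1]
width: 5.7
t=4.05 tcp [496.1 299.9 201.4] F [-0.8 -0.5 -3.1] w 5.7
ROW [0.0025, 0.1357, 0.0031, 0.1123, -0.0731, 0.2873] deg 12.2 mm 79.3
```

```bash
python3 -m creep '[[0,0.06,0,0.03,-0.02,0.08,-1],[0,0.1,0,0.07,-0.05,0.16,-1],[0,0.136,0.003,0.11,-0.073,0.24,-1],[0,0.136,0.003,0.112,-0.073,0.287,-1],[0,0.136,0.003,0.112,-0.073,0.287,-1]]'; python3 - <<'E'
from h import *
a=np.radians(48.5);s=np.sin(a);c=np.cos(a)
go([478,375,114],frame([0,s,-c],[0,c,s]))
p,d=snapshot("side"); crop("side",p,190,110,350,230,4,"pics/d.png")
p,d=snapshot("top"); cv2.imwrite("pics/d2.png",p[:,:,::-1])
E
```

```text
time_s: 4.55
tcp_pos: [475.6, 364.9, 156.6]
orientation: [0.646, 0.644, 0.289, -0.29]
ft_force: [0.5, -0.2, -2.3]
width: 6.0
t=4.55 tcp [475.6 364.9 156.6] F [ 0.5 -0.2 -2.3] w 6.0
ROW [-0.0007, 0.0016, -0.0021, -0.1003, 0.01, 0.1434] deg 0.2 mm 43.8
```

View pics/d.png

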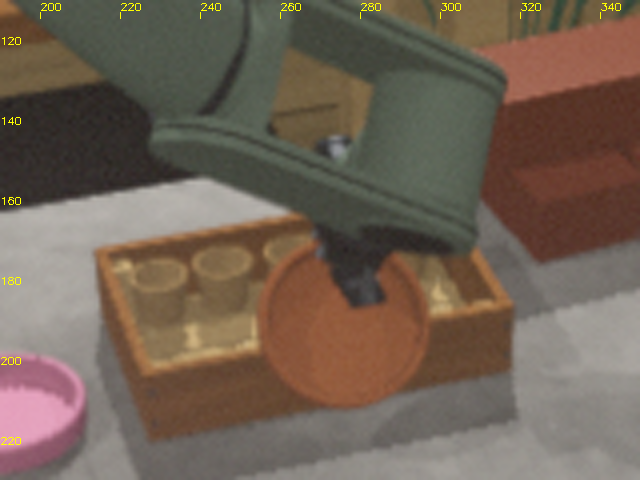

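The saucer hangs tilted in front of the tray wall, at pixel (277,190), and the hand is clear. I'll lower it gently.

```bash
python3 -m creep '[[0,0,0,-0.03,0,0.05,-1],[0,0,0,-0.06,0.01,0.09,-1],[0,0,0,-0.09,0.01,0.13,-1],[0,0,0,-0.1,0.01,0.143,-1],[0,0,0,-0.1,0.01,0.143,-1]]'; python3 - <<'E'
from h import *
a=np.radians(48.5);s=np.sin(a);c=np.cos(a)
go([478,377,109],frame([0,s,-c],[0,c,s]))
E
```

```text
time_s: 5.15
tcp_pos: [479.9, 375.0, 115.7]
orientation: [0.646, 0.644, 0.29, -0.29]
ft_force: [0.0, 0.8, -1.8]
width: 5.6
t=5.15 tcp [479.9 375.  115.7] F [ 0.   0.8 -1.8] w 5.6
ROW [0.0009, 0.0008, -0.0009, -0.0147, -0.0077, 0.0239] deg 0.1 mm 7.3
```

```bash
python3 -m creep '[[0,0,0,-0.007,-0.004,0.012,-1],[0,0,0,-0.014,-0.008,0.023,-1],[0,0,0,-0.014,-0.008,0.023,-1]]'; python3 - <<'E'
from h import *
a=np.radians(48.5);s=np.sin(a);c=np.cos(a)
go([478,377,106],frame([0,s,-c],[0,c,s]))
E
```

```text
time_s: 5.45
tcp_pos: [478.4, 377.0, 109.9]
orientation: [0.645, 0.644, 0.291, -0.29]
ft_force: [0.0, -2.2, 0.4]
width: 5.5
t=5.45 tcp [478.4 377.  109.9] F [ 0.  -2.2  0.4] w 5.5
ROW [0.0015, 0.0004, -0.0004, -0.0117, -0.0018, 0.0103] deg 0.1 mm 3.9
```

```bash
python3 -m creep '[[0,0,0,-0.008,0,0,-1],[0,0,0,-0.012,0,0,-1],[0,0,0,-0.012,0,0,-1]]'; python3 - <<'E'
from h import *
p,d=snapshot("side"); crop("side",p,220,140,330,230,5,"pics/e.png"); P=cloud("side",d)
hsv=cv2.cvtColor(p,cv2.COLOR_RGB2HSV)
print(P[170:215:4,277].round(0).tolist()); print(observe()["ft_force"])
E
```

```text
time_s: 5.75
tcp_pos: [479.0, 375.8, 109.3]
orientation: [0.645, 0.644, 0.292, -0.29]
ft_force: [-1.3, 2.3, 6.1]
width: 5.6
[[410.0, 81.0, 338.0], [414.0, 97.0, 316.0], [421.0, 122.0, 287.0], [454.0, 238.0, 195.0], [462.0, 268.0, 161.0], [473.0, 309.0, 119.0], [468.0, 292.0, 117.0], [485.0, 353.0, 58.0], [484.0, 351.0, 44.0], [479.0, 337.0, 40.0], [477.0, 331.0, 29.0], [475.0, 323.0, 20.0]]
[-0.26492236  1.68839634  6.17750579]
```

View pics/e.png

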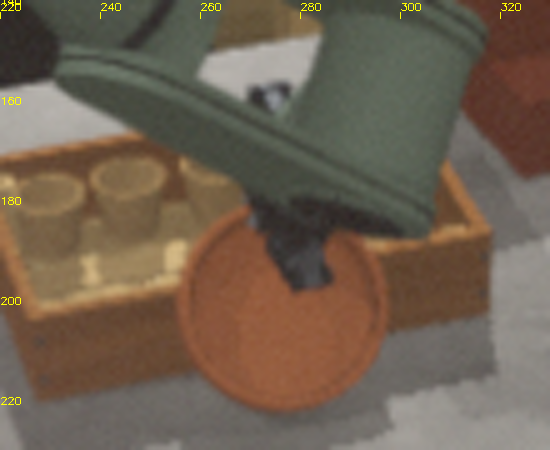

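The saucer leans with its foot at about (278,222), and the force says it now stands on the shelf. Releasing.

```bash
python3 -m creep '[[0,0,0,0,0,0,-0.6],[0,0,0,0,0,0,-0.3],[0,0,0,0,0,0,-0.3],[0,0,0,0,0,-0.05,-0.3],[0,0,0,0,0,-0.12,-0.3]]'; python3 -m creep '[[0,0,0,0,0,-0.2,-0.3],[0,0,0,0,0,-0.4,-0.3],[0,0,0,0,0,-0.4,-0.3]]'; python3 - <<'E'
from h import *
p,d=snapshot("top"); q,e=snapshot("side")
crop("top",p,130,190,290,310,3,"pics/f1.png"); crop("side",q,215,140,335,230,4,"pics/f2.png")
a,b=cv2.imread("pics/f1.png"),cv2.imread("pics/f2.png"); b=cv2.resize(b,(480,360)); cv2.imwrite("pics/f.png",cv2.resize(np.hstack([a,b]),(800,300)))
for n,im,dd,(u0,v0,u1,v1) in(("top",p,d,(150,190,290,300)),("side",q,e,(230,150,320,235))):
    P=cloud(n,dd); np.save("pics/f_%s.npy"%n,P)
    hsv=cv2.cvtColor(im,cv2.COLOR_RGB2HSV); m=np.zeros((480,640),bool);m[v0:v1,u0:u1]=1
    m&=(hsv[...,0]<10)&(hsv[...,1]>110)
    Q=P[m]; Q=Q[(Q[:,1]>290)&(Q[:,1]<430)&(Q[:,0]>405)&(Q[:,0]<555)]; print(n,len(Q),np.percentile(Q,[2,50,98],axis=0).round(0).tolist())
    # floor plane fit inside
    C=Q.mean(0); k=Q[np.linalg.norm(Q-np.median(Q,0),axis=1)<40]; n_=np.linalg.svd(k-k.mean(0))[2][2]; print("normal",n_*np.sign(n_[2]),k.mean(0).round(0), np.degrees(np.arccos(abs(n_[2]))))
o=observe();print(o["tcp_pos"],o["qpos"].round(2))
E
```

```text
time_s: 6.3
tcp_pos: [478.0, 352.7, 128.9]
orientation: [0.645, 0.644, 0.291, -0.291]
ft_force: [0.1, -0.1, -0.6]
width: 29.4
time_s: 6.6
tcp_pos: [482.6, 273.6, 200.5]
orientation: [0.645, 0.644, 0.295, -0.286]
ft_force: [0.3, 0.0, 1.0]
width: 30.0
top 1040 [[419.0, 302.0, 13.0], [473.0, 350.0, 56.0], [536.0, 387.0, 111.0]]
normal [-0.00593305 -0.75217959  0.65893145] [473. 353.  55.] 48.78157004312521
side 149 [[420.0, 297.0, 13.0], [463.0, 350.0, 51.0], [536.0, 383.0, 97.0]]
normal [-0.00462076 -0.7405108   0.67202857] [450. 352.  54.] 47.77617537717799
[479.29584585 275.99859052 196.69017288] [-0.08  0.19  1.9   0.9   1.28 -2.03]
```

View pics/f.png

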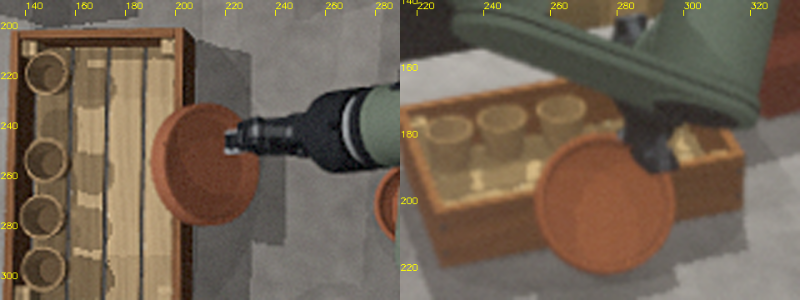

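Both crops show the saucer leaning unaided. The depth planes give 47.8° and 48.8°, centred at x≈477. I'll take the hand up and over to come back from the tray side.

```bash
python3 -m creep '[[0,-0.05,0,0.1,0,-0.1,0.15],[0,-0.13,0,0.28,0,-0.2,0.15],[0,-0.22,0,0.44,0,-0.25,0.15],[0,-0.31,0,0.6,0,-0.25,0.15],[0,-0.4,0,0.7,0,-0.25,0.15]]'; python3 - <<'E'
from h import *
a=np.radians(48.3);s=np.sin(a);c=np.cos(a)
print(observe()["qpos"].round(2))
go([477.5,384.7+100*c,101.3+100*s],frame([0,-c,-s],[0,s,-c]))
E
```

```text
time_s: 7.2
tcp_pos: [478.8, 346.7, 373.3]
orientation: [0.704, 0.702, 0.08, -0.073]
ft_force: [0.6, -0.4, -1.1]
width: 49.1
[ 0.38  0.09  1.42  0.2   1.53 -1.19]
t=7.20 tcp [478.8 346.7 373.3] F [ 0.6 -0.4 -1.1] w 49.1
ROW [0.0056, -0.6008, -0.0042, 0.239, -0.0147, 0.8607] deg 54.1 mm 223.3
```

```bash
python3 -m creep '[[0,-0.09,0,0.1,0,0.04,0.15],[0,-0.18,0,0.2,0,0.1,0.15],[0,-0.27,0,0.3,0,0.2,0.15],[0,-0.36,0,0.4,-0.01,0.3,0.15],[0,-0.45,0,0.42,-0.01,0.4,0.15]]'; python3 - <<'E'
from h import *
a=np.radians(48.3);s=np.sin(a);c=np.cos(a)
print(observe()["qpos"].round(2))
go([477.5,384.7+80*c,101.3+80*s],frame([0,-c,-s],[0,s,-c]))
E
```

```text
time_s: 7.7
tcp_pos: [475.5, 474.3, 296.9]
orientation: [0.686, 0.685, -0.17, 0.177]
ft_force: [0.6, -0.8, -0.4]
width: 49.1
[ 0.81  0.64  0.91 -0.37  1.93 -0.83]
t=7.70 tcp [475.5 474.3 296.9] F [ 0.6 -0.8 -0.4] w 49.1
ROW [0.0055, -0.148, -0.0035, 0.1303, 0.0022, 0.5474] deg 13.3 mm 140.7
```

```bash
python3 -m creep '[[0.005,-0.08,0,0.08,0.002,0.1,0.15],[0.005,-0.148,-0.003,0.13,0.002,0.25,0.15],[0.005,-0.148,-0.003,0.13,0.002,0.4,0.15],[0.005,-0.148,-0.003,0.13,0.002,0.547,0.15],[0.005,-0.148,-0.003,0.13,0.002,0.547,0.15]]'; python3 - <<'E'
from h import *
a=np.radians(48.3);s=np.sin(a);c=np.cos(a)
print(observe()["qpos"].round(2))
go([477.5,384.7,101.3],frame([0,-c,-s],[0,s,-c]))
p,d=snapshot("side"); crop("side",p,225,100,345,230,4,"pics/g.png")
E
```

```text
time_s: 8.2
tcp_pos: [473.5, 433.8, 152.5]
orientation: [0.658, 0.661, -0.26, 0.252]
ft_force: [-1.3, 0.1, -0.5]
width: 49.3
[ 0.82  0.82  1.01 -0.49  1.87 -0.77]
t=8.20 tcp [473.5 433.8 152.5] F [-1.3  0.1 -0.5] w 49.3
ROW [-0.0059, 0.0082, 0.005, -0.0071, 0.0187, 0.2834] deg 1.0 mm 71.0
```

View pics/g.png

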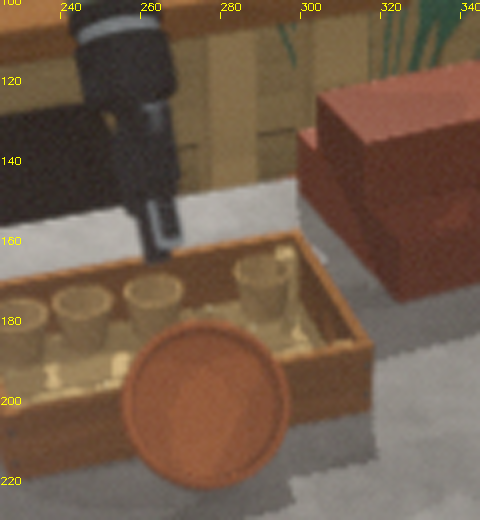

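The saucer leans free at (275,202). The hand is above and behind it at (262,165), lined up with its slope. Going in.

```bash
python3 -m creep '[[-0.006,0.008,0.005,-0.003,0.01,0.1,0.15],[-0.006,0.008,0.005,-0.007,0.018,0.18,0.15],[-0.006,0.008,0.005,-0.007,0.018,0.23,0.15],[-0.006,0.008,0.005,-0.007,0.018,0.23,0.15]]'; python3 - <<'E'
from h import *
a=np.radians(48.3);s=np.sin(a);c=np.cos(a)
go([477.5,384.7,101.3],frame([0,-c,-s],[0,s,-c]))
E
```

```text
time_s: 8.65
tcp_pos: [479.4, 395.9, 116.0]
orientation: [0.662, 0.661, -0.248, 0.252]
ft_force: [-1.1, 0.2, 0.2]
width: 49.2
t=8.65 tcp [479.4 395.9 116. ] F [-1.1  0.2  0.2] w 49.2
ROW [0.0027, -0.0032, -0.0026, 0.0051, -0.0078, 0.0736] deg 0.4 mm 18.6
```

```bash
python3 -m creep '[[0,-0.003,0,0.005,-0.006,0.04,0.15],[0,-0.003,0,0.005,-0.006,0.074,0.15],[0,-0.003,0,0.005,-0.006,0.074,0.15]]'; python3 -m creep '[[0,0,0,0,0,0,-0.1],[0,0,0,0,0,0,-0.25],[0,0,0,0,0,0,-0.35]]'; python3 - <<'E'
from h import *
a=np.radians(48.3);s=np.sin(a);c=np.cos(a)
go([477.5,384.7,101.3],frame([0,-c,-s],[0,s,-c]))
E
python3 -m creep '[[0,0,0,0,0,0,-0.5],[0,0,0,0,0,0,-0.8],[0,0,0,0,0,0,-1],[0,0,0,0,0,0,-1]]'
```

```text
time_s: 8.95
tcp_pos: [477.5, 384.1, 100.5]
orientation: [0.661, 0.66, -0.25, 0.253]
ft_force: [-0.5, 0.1, -0.5]
width: 49.0
time_s: 9.25
tcp_pos: [477.6, 384.4, 100.7]
orientation: [0.661, 0.66, -0.25, 0.253]
ft_force: [0.4, 0.9, 0.2]
width: 28.2
t=9.25 tcp [477.6 384.4 100.7] F [0.4 0.9 0.2] w 28.2
ROW [0.0023, 0.0003, -0.0022, -0.0005, -0.0005, -0.0026] deg 0.3 mm 0.7
time_s: 9.65
tcp_pos: [477.6, 384.4, 100.8]
orientation: [0.661, 0.66, -0.25, 0.253]
ft_force: [0.7, -0.2, -0.4]
width: 22.5
```

```bash
python3 -m creep '[[0,0,0,-0.06,0,-0.05,-1],[0,0,0,-0.14,0,-0.13,-1],[0,0,0,-0.27,0,-0.28,-1],[0,0,0,-0.4,0,-0.45,-1],[0,0,0,-0.4,0,-0.45,-1]]'; python3 - <<'E'
from h import *
go([500,150,260],frame([0,0,-1],[0,1,0]))
E
```

```text
time_s: 10.15
tcp_pos: [479.5, 387.0, 261.8]
orientation: [0.665, 0.66, -0.242, 0.254]
ft_force: [0.1, 1.1, -0.7]
width: 22.4
t=10.15 tcp [479.5 387.  261.8] F [ 0.1  1.1 -0.7] w 22.4
ROW [0.0113, 0.4567, -0.0045, -0.7085, 0.0823, 0.6299] deg 41.1 mm 237.9
```

```bash
python3 -m creep '[[0.002,0.09,0,-0.12,0.01,0.11,-1],[0.004,0.18,0,-0.25,0.03,0.22,-1],[0.007,0.27,0,-0.4,0.05,0.36,-1],[0.01,0.36,-0.004,-0.55,0.07,0.5,-1],[0.011,0.457,-0.004,-0.7,0.082,0.63,-1]]'; python3 - <<'E'
from h import *
o=observe(); print(o["qpos"].round(2))
e=np.array([np.sin(np.radians(1.2)),np.cos(np.radians(1.2)),0])
go([530,-60,260],frame([0,0,-1],e))
E
```

```text
time_s: 10.65
tcp_pos: [499.4, 153.0, 259.9]
orientation: [0.707, 0.708, 0.003, 0.001]
ft_force: [1.0, -1.0, -3.2]
width: 22.6
[ 0.13  0.08  1.66  0.    1.4  -1.44]
t=10.65 tcp [499.4 153.  259.9] F [ 1.  -1.  -3.2] w 22.6
ROW [0.0029, -0.0019, 0.0143, -0.8521, 0.1212, -0.0022] deg 1.3 mm 215.2
```

```bash
python3 -m creep '[[0.003,0,0.014,-0.17,0.02,-0.03,-1],[0.003,0,0.014,-0.34,0.05,-0.05,-1],[0.003,0,0.014,-0.52,0.08,-0.06,-1],[0.003,0,0.014,-0.7,0.11,-0.06,-1],[0.003,0,0.014,-0.85,0.12,-0.06,-1]]'; python3 -m creep '[[0,0,0,-0.15,0.01,0,-1],[0,0,0,-0.3,0.01,0,-1],[0,0,0,-0.45,0.01,0,-1],[0,0,0,-0.55,0.01,0,-1],[0,0,0,-0.55,0.01,0,-1]]'; python3 - <<'E'
from h import *
e=np.array([np.sin(np.radians(1.2)),np.cos(np.radians(1.2)),0])
go([532,-208,230],frame([0,0,-1],e))
E
```

```text
time_s: 11.15
tcp_pos: [529.2, -62.2, 275.1]
orientation: [0.715, 0.699, 0.001, -0.001]
ft_force: [0.4, 1.0, -2.3]
width: 22.6
time_s: 11.65
tcp_pos: [527.6, -203.1, 275.0]
orientation: [0.716, 0.698, -0.0, -0.0]
ft_force: [0.3, 0.9, -2.5]
width: 22.4
t=11.65 tcp [ 527.6 -203.1  275. ] F [ 0.3  0.9 -2.5] w 22.4
ROW [-0.0005, 0.0001, -0.0031, -0.0189, 0.0182, 0.18] deg 0.3 mm 45.5
```

```bash
python3 -m creep '[[0,0,-0.003,-0.01,0.01,0.06,-1],[0,0,-0.003,-0.02,0.018,0.12,-1],[0,0,-0.003,-0.02,0.018,0.18,-1],[0,0,-0.003,-0.02,0.018,0.18,-1]]'; python3 - <<'E'
from h import *
e=np.array([np.sin(np.radians(1.2)),np.cos(np.radians(1.2)),0])
go([532,-208,150],frame([0,0,-1],e))
q,d=snapshot("side"); p,dt=snapshot("top")
crop("side",q,310,210,430,360,4,"pics/i1.png"); crop("top",p,350,180,480,290,4,"pics/i2.png")
a,b=cv2.imread("pics/i1.png"),cv2.imread("pics/i2.png"); H=600
b=cv2.resize(b,(320,int(320*110/130)));b=cv2.copyMakeBorder(b,0,600-b.shape[0],0,0,0); cv2.imwrite("pics/i.png",np.hstack([a,b]))
P=cloud("side",d); hsv=cv2.cvtColor(q,cv2.COLOR_RGB2HSV); m=np.zeros((480,640),bool); m[210:330,330:430]=1; m&=(hsv[...,0]<12)&(hsv[...,1]>110)
Q=P[m];Q=Q[(Q[:,2]>118)&(Q[:,1]<-180)&(Q[:,1]>-240)]; print(len(Q),np.percentile(Q,[2,50,98],axis=0).round(0))
for yy in(-220,-196): print(yy,px("side",[[532,yy,105],[467,yy,170],[597,yy,170]]).round(0).tolist())
E
```

```text
time_s: 12.05
tcp_pos: [529.7, -206.0, 225.5]
orientation: [0.714, 0.7, -0.001, -0.004]
ft_force: [0.4, 0.7, -3.2]
width: 22.5
t=12.05 tcp [ 529.7 -206.   225.5] F [ 0.4  0.7 -3.2] w 22.5
ROW [-0.0053, -0.0026, 0.0007, -0.009, 0.012, 0.3017] deg 0.5 mm 75.5
1478 [[ 466. -218.  120.]
 [ 522. -201.  164.]
 [ 587. -196.  228.]]
-220 [[368.0, 312.0], [344.0, 299.0], [396.0, 286.0]]
-196 [[364.0, 305.0], [340.0, 292.0], [392.0, 279.0]]
```

View pics/i.png

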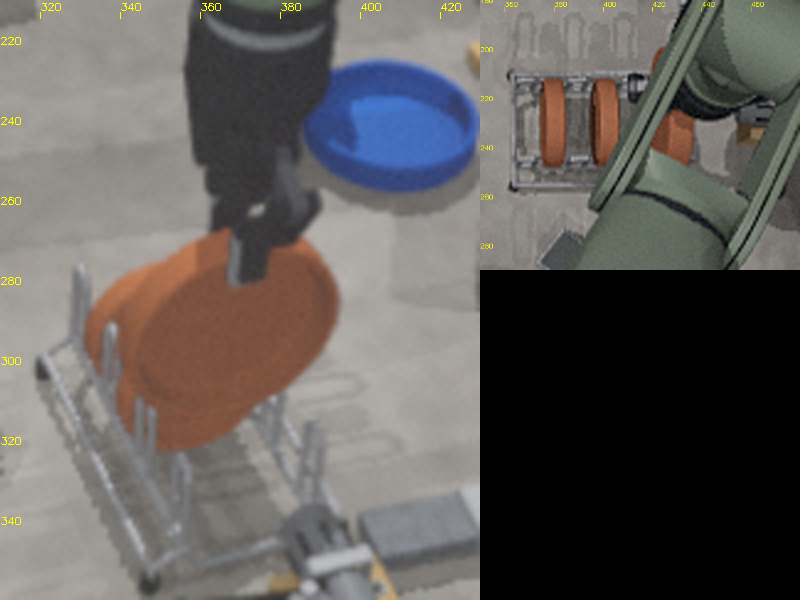

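The picture shows the saucer upright over the empty gap with its hollow towards the nozzle. Side-camera depth puts it at y≈-207, and the gap middle from the tines is about -209. Lowering stepwise.

```bash
python3 -m creep '[[-0.005,-0.003,0.004,-0.012,0.011,0.02,-1],[-0.005,-0.003,0.004,-0.012,0.011,0.05,-1],[-0.005,-0.003,0.004,-0.012,0.011,0.1,-1],[-0.005,-0.003,0.004,-0.012,0.011,0.14,-1],[-0.005,-0.003,0.004,-0.012,0.011,0.14,-1]]'; python3 - <<'E'
from h import *
e=np.array([np.sin(np.radians(1.7)),np.cos(np.radians(1.7)),0])
go([532,-209,155],frame([0,0,-1],e))
E
```

```text
time_s: 12.65
tcp_pos: [532.4, -209.3, 190.9]
orientation: [0.716, 0.698, -0.0, 0.0]
ft_force: [-0.1, 0.0, -2.5]
width: 22.1
t=12.65 tcp [ 532.4 -209.3  190.9] F [-0.1  0.  -2.5] w 22.1
ROW [0.0001, 0.0006, 0.0022, 0.0011, -0.0017, 0.1434] deg 0.2 mm 35.9
```

No contact in the tines. Continuing.

```bash
python3 -m creep '[[0,0,0,0,0,0.04,-1],[0,0,0,0,0,0.09,-1],[0,0,0,0,0,0.13,-1],[0,0,0,0,0,0.14,-1],[0,0,0,0,0,0.14,-1]]'; python3 - <<'E'
from h import *
e=np.array([np.sin(np.radians(1.7)),np.cos(np.radians(1.7)),0])
go([532,-209,149],frame([0,0,-1],e))
E
```

```text
time_s: 13.15
tcp_pos: [531.9, -209.0, 154.9]
orientation: [0.716, 0.698, -0.0, -0.0]
ft_force: [0.4, 0.2, -2.8]
width: 22.6
t=13.15 tcp [ 531.9 -209.   154.9] F [ 0.4  0.2 -2.8] w 22.6
ROW [-0.0009, 0.0, 0.0022, 0.0, 0.0003, 0.0234] deg 0.2 mm 5.9
```

```bash
for i in 1; do :; done; python3 -m creep '[[0,0,0,0,0,0.01,-1],[0,0,0,0,0,0.02,-1],[0,0,0,0,0,0.02,-1]]'; python3 -m creep '[[0,0,0,0,0,0.008,-1],[0,0,0,0,0,0.008,-1]]'
```

```text
time_s: 13.45
tcp_pos: [531.9, -209.0, 149.8]
orientation: [0.716, 0.698, -0.001, -0.001]
ft_force: [0.4, -0.4, -1.7]
width: 22.5
time_s: 13.65
tcp_pos: [531.7, -208.9, 147.6]
orientation: [0.716, 0.698, -0.001, -0.001]
ft_force: [-0.4, 0.5, -2.4]
width: 22.4
```

```bash
python3 -m creep '[[0,0,0,0,0,0.008,-1],[0,0,0,0,0,0.008,-1]]'; python3 -m creep '[[0,0,0,0,0,0.006,-1],[0,0,0,0,0,0.006,-1]]'
```

```text
time_s: 13.85
tcp_pos: [532.6, -209.2, 146.4]
orientation: [0.716, 0.698, -0.0, 0.0]
ft_force: [2.1, -0.2, 0.8]
width: 22.5
time_s: 14.05
tcp_pos: [533.4, -209.5, 146.0]
orientation: [0.716, 0.698, 0.0, 0.001]
ft_force: [0.6, 0.7, 5.1]
width: 22.7
```

Contact with both wires (Fz +5, x force small). Opening and backing off upwards.

```bash
python3 -m creep '[[0,0,0,0,0,0,-0.35],[0,0,0,0,0,0,-0.15],[0,0,0,0,0,0,-0.1],[0,0,0,0,0,-0.04,-0.1],[0,0,0,0,0,-0.12,-0.1]]'; python3 -m creep '[[0,0,0,0,0,-0.2,-0.1],[0,0,0,0,0,-0.4,0.5],[0,0,0,0,0,-0.5,1],[0,0,0,0,0,-0.5,1]]'; python3 - <<'E'
from h import *
q,d=snapshot("side"); cv2.imwrite("pics/j.png",q[:,:,::-1])
P=cloud("side",d); hsv=cv2.cvtColor(q,cv2.COLOR_RGB2HSV); m=np.zeros((480,640),bool); m[210:340,330:430]=1; m&=(hsv[...,0]<12)&(hsv[...,1]>110)
Q=P[m];Q=Q[(Q[:,1]<-180)&(Q[:,1]>-240)&(Q[:,2]>50)&(Q[:,2]<170)]; print(len(Q),np.percentile(Q,[2,50,98],axis=0).round(0))
# front rim-side plane/ floor normal
f=Q[(abs(Q[:,2]-85)<30)&(abs(Q[:,0]-532)<35)]; n=np.linalg.svd(f-f.mean(0))[2][2]; print("n",n,f.mean(0))
# gun yaw: grip direction etc
go([462,-348,200],frame([0,0,-1],[0.05,1,0]))
E
```

```text
time_s: 14.55
tcp_pos: [531.8, -208.7, 174.6]
orientation: [0.716, 0.698, -0.0, -0.001]
ft_force: [0.3, 0.1, -0.3]
width: 38.4
time_s: 14.95
tcp_pos: [534.6, -210.3, 306.7]
orientation: [0.716, 0.698, 0.001, 0.005]
ft_force: [-0.1, -0.9, -0.4]
width: 80.0
1258 [[ 472. -222.   53.]
 [ 531. -204.   99.]
 [ 591. -199.  150.]]
n [-0.0253886  -0.99966262  0.00548265] [ 533.14697237 -202.77300043   84.60615584]
t=15.00 tcp [ 533.3 -209.5  303.3] F [-0.6  0.1 -0.5] w 85.1
ROW [0.0023, 0.0015, 0.015, -0.5602, -0.272, 0.4134] deg 1.4 mm 186.9
```

Let go: the saucer stands upright (normal -y within 1.5°), y -222…-199, top at z 150. Now I'll refine the gun grip from saved depth, since the side camera sees its back face.

```bash
python3 - <<'E'
from h import *
P=cloud("side",np.load("pics/side0.npy"))
Q=P[340:400,345:400].reshape(-1,3); Q=Q[(Q[:,0]>440)&(Q[:,0]<500)&(Q[:,1]>-420)&(Q[:,1]<-310)]
for x in range(445,500,10):
    k=Q[(abs(Q[:,0]-x)<5)]
    for a,b in((68,78),(78,88),(88,95),(95,105)):
        y=np.sort(k[(k[:,2]>=a)&(k[:,2]<b),1]); print(x,a,y.round(0).tolist()[:14])
T=cloud("top",np.load("pics/top0.npy"))[238:268,462:500].reshape(-1,3)
for x in(450,460,470,480,490):
    k=T[(abs(T[:,0]-x)<4)&(T[:,2]>85)]; print("top",x,np.sort(k[:,1]).round(0).tolist(), k[:,2].max().round(0))
E
```

```text
445 68 [-390.0, -389.0, -389.0, -388.0, -387.0, -336.0]
445 78 [-390.0, -390.0, -390.0, -390.0, -389.0, -389.0, -389.0, -388.0, -388.0, -388.0, -387.0, -387.0, -387.0, -387.0]
445 88 [-390.0, -389.0, -389.0, -388.0, -388.0, -387.0, -386.0, -383.0, -380.0, -377.0, -376.0, -367.0, -367.0, -364.0]
445 95 [-389.0, -388.0, -388.0, -388.0, -387.0, -387.0, -386.0, -386.0, -383.0, -383.0, -382.0, -381.0, -380.0, -380.0]
455 68 [-390.0, -390.0, -389.0, -389.0, -389.0, -388.0, -387.0, -337.0]
455 78 [-390.0, -390.0, -390.0, -390.0, -390.0, -390.0, -389.0, -389.0, -389.0, -388.0, -388.0, -387.0, -341.0, -340.0]
455 88 [-392.0, -391.0, -391.0, -390.0, -389.0, -389.0, -389.0, -388.0, -388.0, -387.0, -387.0, -382.0, -380.0, -378.0]
455 95 [-390.0, -390.0, -389.0, -388.0, -387.0, -387.0, -386.0, -386.0, -385.0, -383.0, -382.0, -381.0, -381.0, -381.0]
465 68 [-391.0, -391.0, -390.0, -390.0, -389.0, -388.0, -388.0, -339.0]
465 78 [-392.0, -391.0, -391.0, -390.0, -390.0, -390.0, -390.0, -389.0, -389.0, -389.0, -389.0, -388.0, -343.0, -342.0]
465 88 [-392.0, -391.0, -391.0, -390.0, -390.0, -389.0, -389
[... 2874 characters left out ...]
-376.0, -375.0, -374.0, -374.0, -373.0, -372.0, -371.0, -370.0, -370.0, -369.0, -369.0, -369.0, -366.0, -365.0, -365.0, -364.0, -363.0, -362.0, -362.0, -361.0, -360.0, -360.0, -360.0, -360.0, -342.0, -341.0, -341.0, -340.0, -340.0, -339.0, -339.0, -337.0, -337.0, -336.0, -336.0, -335.0, -334.0] 105.0
top 490 [-388.0, -388.0, -387.0, -385.0, -384.0, -384.0, -383.0, -383.0, -383.0, -380.0, -379.0, -377.0, -376.0, -376.0, -376.0, -374.0, -373.0, -373.0, -371.0, -371.0, -371.0, -369.0, -369.0, -369.0, -367.0, -366.0, -366.0, -365.0, -364.0, -363.0, -363.0, -362.0, -361.0, -361.0, -360.0, -360.0, -360.0, -344.0, -344.0, -342.0, -341.0, -340.0, -340.0, -338.0, -338.0, -337.0, -337.0, -336.0] 104.0
```

```bash
python3 -m creep '[[0,0,0,-0.1,-0.05,0,1],[0,0,0.01,-0.25,-0.12,0,1],[0,0,0.01,-0.4,-0.2,0.1,1],[0,0,0.015,-0.55,-0.27,0.2,1],[0,0,0.015,-0.63,-0.27,0.3,1]]'
```

```text
time_s: 15.5
tcp_pos: [458.9, -367.2, 225.7]
orientation: [0.726, 0.688, -0.0, 0.001]
ft_force: [-0.5, 1.1, 0.7]
width: 85.0
```

The back face lies at y≈-389 near x 466 and the trigger face at about -330, so the grip centre is about -373, with a yaw of about -3°. I aim the jaw centre at y≈-367.

```bash
python3 - <<'E'
from h import *
go([466,-367,125],frame([0,0,-1],[0.05,1,0]))
E
python3 -m creep '[[0,0,0,0,0.02,0.1,1],[0,0,0,0,0.03,0.2,1],[0,0,0,0,0.03,0.3,1],[0,0,0,0,0.03,0.38,1],[0,0,0,0,0.03,0.38,1]]'; python3 - <<'E'
from h import *
go([466,-367,76],frame([0,0,-1],[0.05,1,0]))
p,d=snapshot("side"); crop("side",p,310,280,430,400,5,"pics/k.png")
E
```

```text
t=15.50 tcp [ 458.9 -367.2  225.7] F [-0.5  1.1  0.7] w 85.0
ROW [0.0003, 0.0006, -0.0021, 0.0027, 0.0283, 0.403] deg 0.2 mm 101.0
time_s: 16.0
tcp_pos: [463.1, -364.3, 124.9]
orientation: [0.726, 0.688, -0.0, -0.006]
ft_force: [-0.1, -0.1, -0.2]
width: 85.5
t=16.00 tcp [ 463.1 -364.3  124.9] F [-0.1 -0.1 -0.2] w 85.5
ROW [-0.0053, -0.0047, -0.0022, -0.0114, 0.014, 0.1955] deg 0.7 mm 49.1
```

View pics/k.png

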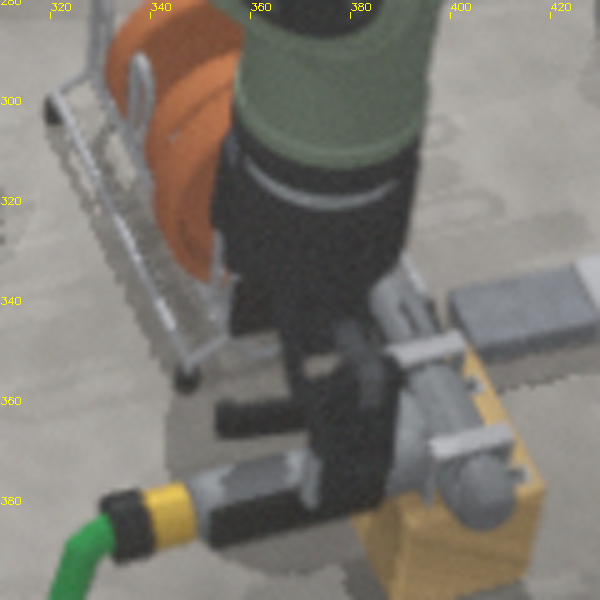

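The saucer stands in the gap. The jaws are above the grip, with the rear finger behind it at (372,380) and the trigger at (358,363) ahead. Descending.

```bash
python3 -m creep '[[-0.005,-0.004,0,-0.011,0.01,0.04,1],[-0.005,-0.004,0,-0.011,0.012,0.08,1],[-0.005,-0.004,0,-0.011,0.012,0.08,1]]'; python3 - <<'E'
from h import *
go([466,-367,76],frame([0,0,-1],[0.05,1,0]))
E
python3 -m creep '[[0,0,0,0,0,0.06,1],[0,0,0,0,0,0.12,1],[0,0,0,0,0,0.12,1]]'; python3 - <<'E'
from h import *
go([466,-367,76],frame([0,0,-1],[0.05,1,0]))
E
```

```text
time_s: 16.35
tcp_pos: [466.3, -367.6, 105.8]
orientation: [0.726, 0.688, 0.0, 0.0]
ft_force: [0.1, 0.2, 0.5]
width: 85.1
t=16.35 tcp [ 466.3 -367.6  105.8] F [0.1 0.2 0.5] w 85.1
ROW [0.0004, 0.0, -0.0022, 0.0023, -0.0013, 0.1193] deg 0.2 mm 29.8
time_s: 16.65
tcp_pos: [464.5, -365.7, 72.4]
orientation: [0.726, 0.688, 0.0, -0.003]
ft_force: [-0.1, 0.7, 0.2]
width: 85.5
t=16.65 tcp [ 464.5 -365.7   72.4] F [-0.1  0.7  0.2] w 85.5
ROW [-0.0025, -0.0028, -0.0022, -0.005, 0.0063, -0.0143] deg 0.4 mm 4.1
```

```bash
python3 -m creep '[[-0.002,-0.002,0,-0.005,0.006,-0.014,0.6],[-0.002,-0.002,0,-0.005,0.006,-0.014,0.35],[-0.002,-0.002,0,-0.005,0.006,-0.014,0.3],[-0.002,-0.002,0,-0.005,0.006,-0.014,0.3]]'; python3 -m creep '[[0,0,0,0,0,0,0.2],[0,0,0,0,0,0,0.13],[0,0,0,0,0,0,0.13]]'
```

```text
time_s: 17.05
tcp_pos: [466.0, -365.5, 76.5]
orientation: [0.726, 0.688, 0.001, -0.002]
ft_force: [-0.7, 5.6, 4.1]
width: 55.4
time_s: 17.35
tcp_pos: [465.9, -365.1, 77.3]
orientation: [0.726, 0.688, 0.001, -0.002]
ft_force: [-2.6, 4.8, 6.2]
width: 48.4
```

Only the trigger spring is felt (+y, about 5 N). Full squeeze for about 1 s, then release.

```bash
python3 -m creep '[[0,0,0,0,0,0,-0.1],[0,0,0,0,0,0,-0.4],[0,0,0,0,0,0,-1],[0,0,0,0,0,0,-1],[0,0,0,0,0,0,-1]]'; python3 -c "
from station import *;o=observe();print(o['width'],o['ft_force'],o['tcp_pos'])"
```

```text
time_s: 17.85
tcp_pos: [465.7, -369.1, 78.6]
orientation: [0.725, 0.689, -0.001, 0.001]
ft_force: [-2.7, -7.0, 0.5]
width: 40.1
40.05464171307731 [-2.69933248 -6.97326442  0.54144906] [ 465.68479344 -369.05254229   78.58981758]
```

```bash
python3 -m creep '[[0,0,0,0,0,0,-1],[0,0,0,0,0,0,-1],[0,0,0,0,0,0,-1],[0,0,0,0,0,0,-1],[0,0,0,0,0,0,-1]]';  python3 -m creep '[[0,0,0,0,0,0,-1],[0,0,0,0,0,0,-1]]'
```

```text
time_s: 18.35
tcp_pos: [465.6, -369.2, 78.6]
orientation: [0.725, 0.689, -0.001, 0.001]
ft_force: [-1.5, -0.9, 0.5]
width: 39.5
time_s: 18.55
tcp_pos: [465.6, -369.2, 78.6]
orientation: [0.725, 0.689, -0.001, 0.001]
ft_force: [-1.3, -0.5, 0.9]
width: 39.5
```

Width is steady at 39.5 with balanced forces, so the trigger is on its stop. Releasing and retreating upwards.

```bash
python3 -m creep '[[0,0,0,0,0,0,1],[0,0,0,0.004,0,0,1],[0,0,0,0.01,0,0,1],[0,0,0,0.01,0,0,1],[0,0,0,0.01,0,0,1]]'; python3 -m creep '[[0,0,0,0,0,-0.05,1],[0,0,0,0,0,-0.15,1],[0,0,0,0,0,-0.3,1],[0,0,0,0,0,-0.5,1],[0,0,0,0,0,-0.7,1]]'; python3 -m creep '[[0,0,0,0,-0.1,-0.1,1],[0,0,0,0,-0.2,-0.2,1],[0,0,0,0,-0.3,-0.2,1],[0,0,0,0,-0.3,-0.2,1]]'; python3 - <<'E'
from h import *
p,d=snapshot("side"); P=cloud("side",d); P0=cloud("side",np.load("pics/side0.npy")); a0=cv2.imread("pics/side0.png")[:,:,::-1]
def reg(P,im,x,y,z,u,v):
    hsv=cv2.cvtColor(np.ascontiguousarray(im),cv2.COLOR_RGB2HSV);m=np.zeros((480,640),bool);m[v[0]:v[1],u[0]:u[1]]=1
    Q=P[m]; k=(Q[:,0]>x[0])&(Q[:,0]<x[1])&(Q[:,1]>y[0])&(Q[:,1]<y[1])&(Q[:,2]>z[0])&(Q[:,2]<z[1]); Q=Q[k]; return len(Q),np.percentile(Q,[2,50,98],axis=0).round(0).tolist()
print("saucer",reg(P,p,(455,610),(-230,-190),(100,170),(320,430),(230,340)))
for n,PP,im in(("trig before",P0,a0),("trig now",P,p)): print(n,reg(PP,im,(450,490),(-350,-315),(70,100),(345,385),(340,375)))
D=cv2.absdiff(p,np.ascontiguousarray(a0)).max(2)
for nm,b in dict(gun=(330,325,440,400),racked=(325,270,352,300),small=(265,245,305,276),planter=(428,205,462,295),blue=(385,222,432,260),padlock=(280,310,312,345),tray=(215,160,318,215),pots=(355,162,395,222)).items(): print(nm,(D[b[1]:b[3],b[0]:b[2]]>40).mean().round(3))
o=observe();print(o["time_s"],o["tcp_pos"],o["width"],o["ft_force"])
E
```

```text
time_s: 19.05
tcp_pos: [466.2, -367.5, 79.3]
orientation: [0.725, 0.689, -0.002, 0.002]
ft_force: [-0.5, -0.0, 0.1]
width: 85.2
time_s: 19.55
tcp_pos: [465.9, -366.7, 256.9]
orientation: [0.725, 0.688, -0.002, 0.002]
ft_force: [1.2, -1.3, -0.7]
width: 85.5
time_s: 19.95
tcp_pos: [389.3, -363.3, 309.9]
orientation: [0.726, 0.687, -0.002, 0.004]
ft_force: [-0.4, -0.2, 0.2]
width: 85.2
saucer (424, [[513.0, -223.0, 101.0], [548.0, -207.0, 136.0], [591.0, -199.0, 151.0]])
trig before (141, [[451.0, -345.0, 76.0], [470.0, -340.0, 90.0], [489.0, -331.0, 97.0]])
trig now (146, [[450.0, -346.0, 76.0], [469.0, -340.0, 91.0], [489.0, -332.0, 97.0]])
gun 0.03
racked 0.884
small 0.0
planter 0.0
blue 0.0
padlock 0.0
tray 0.184
pots 0.252
20.0 [ 390.31503747 -363.03790835  308.77839329] 85.28657698963738 [ 0.71902708  0.06027152 -0.43523247]
```

The trigger sprang back and the saucer is home. The arm hides the tray, pots and racked saucers in this view, so I'll check those in the top view.

```bash
python3 - <<'E'
from h import *
p,d=snapshot("top"); d0=np.load("pics/top0.npy")
for nm,b in dict(tray=(130,198,212,320),pots=(218,115,268,168),s1=(370,208,391,250),s0=(392,208,412,250),gap=(415,208,435,250),small=(278,253,318,292)).items():
    s=np.s_[b[1]:b[3],b[0]:b[2]]; e=(d[s]-d0[s])[(d[s]>0)&(d0[s]>0)]; print(nm,np.median(e).round(1),(abs(e)>12).mean().round(3))
E
```

```text
tray 0.0 0.015
pots 0.1 0.013
s1 0.3 0.01
s0 -0.2 0.018
gap -111.0 0.8
small 0.1 0.011
```

```bash
python3 -c "
from station import *
print(hand_in())"
```

```text
the job is handed in; nothing more can be done
None
```

The job is done and handed in at about 20 s of the 72 s allowed; the hand-in gave no verdict.

**What I did:**
- I lifted the large saucer by its rim and leaned it against the tray's long wall, hollow outwards. It stayed by itself at about 48° after I let go.
- I took it again by its top edge and lowered it into the empty gap until it touched the wires at about 5 N, then let go.
- I squeezed the trigger for about a second, released it and backed the arm off.

**What the last checks showed:**
- **Saucer:** it stands upright with its hollow towards the nozzle. Its top is at z ≈ 150 mm and it spans y from −223 to −199 mm.
- **Squeeze:** I judged it fully home from the finger opening, which held at 39.5–40.1 mm (40 expected) with balanced forces. The trigger angle itself cannot be read. The trigger came back to its free position within about 1 mm.
- **Other things:** the tray, nested pots, both racked saucers and the small saucer are unmoved by top-view depth. The planter and padlock show no change in the side view. The gun area changed slightly (3% of pixels), which I did not look into. I made no separate check of the brush.

One check disagreed at first: the final side view showed changes at the tray, pots and racked saucers. I put that down to the arm hiding them, and the top-view depth showed no change there.

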